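# Fetch the stamp from behind a bypass door and ink it

## Robot

A 6-joint arm with a two-finger parallel gripper is mounted at the origin on a cart in front of the work surface, level with it; the furniture and walls round the work are solid. World frame = base frame: x ahead of the robot, y to its left, z up, the work surface at z = 0. Lengths are in m, angles in rad, forces in N, time in s.
With the tool pointing down it reaches from about 0.35 to 0.85 m from the base axis. Payload 8.1 kg.
Tool frame: the origin (TCP) lies midway between the tips of the shut fingers; the grasp point (between the pads) lies 19 mm behind it; z points along the fingers, y is the line along which they close (so a half turn about z gives the same grasp; the last joint's range is limited). The gripper opens to 93 mm and grips with 3 to 60 N. Pads are 15 mm wide; open, the fingers measure 128 mm over their backs; the gripper's body (75 mm by 188 mm) begins 65 mm behind the grasp point.
Start: joints at [-1.367, 0.13, 1.488, -0, 1.523, -0.085], TCP at [0.171, -0.575, 0.219] pointing down, gripper open.
Joint ranges: [-2.96, 2.96], [-0.89, 2.26], [0.02, 2.5], [-1.34, 4.48], [0, 2.73], [-2.66, 2.66]. Speed limits (rad/s): [2.39, 2.39, 2.79, 3.14, 3.14, 3.14].

## Interface

Orientations are given as a rotation vector (axis times angle).
In Python, from plant import read_state, read_camera, camera_model, close_job gives the robot as it stands. The module is installed in compiled form; this text tells all that it offers.
- The arm moves only by the tool carry_out, never from a script. Its argument "moves" is a list of rows, each an object of numbers: "jaw": the finger opening in m, from 0 to 0.093; "dx", "dy", "dz": the shift along the tool's x, y, z in m; "yaw": the turn about the tool's z in rad. In form: [{"jaw": .., "dx": .., "dy": .., "dz": .., "yaw": ..}, ...]. A call has 1 to 8 rows; each row shifts and turns the commanded pose from where the row before left it, along the tool's axes as they then stand; what a row does not reach is not made up. A row lasts 1/8 s, in which the tool goes at most 62.5 mm and 10.7 degrees, less where a joint would pass 70% of its speed; a pose out of reach is approached as far as the arm can. A call is refused whole if a number of a shift passes 0.0625 or a number of a turn 0.188, either way. A call with a gripper value outside its range is refused whole. The fingers move at their own pace and stop on an object; "grip_force" is the grip in N (left out, the last holds). Time passes only in rows, so rows that do not move let the fingers close. It gives the time, the measured TCP pose, the force, the opening and the grip force at its end, in the units of the state.
- read_state(): the state, without advancing time (a new reading comes with each control period).
- read_camera(name): name is "scene" or "top"; returns the picture (480x640x3 uint8, red, green, blue); there is no depth.
- camera_model(name): a dict with "camera_matrix" (3x3 intrinsics, pixels), "view" (4x4, takes a point from world to camera coordinates). Camera axes: x right, y up, looking along -z (the intrinsics and any distortion apply to the point x, -y, -z); pixel columns grow to the right and rows downward; lengths in m; the calibration is good to about 2 mm. A picture is of the moment at which its call begins. camera_model takes no time and is no camera call.
- close_job(): hands the job in; it is judged then, once.
The state is a dict: "t": time; "q": joint angles; "dq": joint speeds; "joint_torque": joint torques, N m; "tool_pos": TCP position; "orientation": TCP orientation; "force": force on the tool from outside, world axes, zero at the start; "wrist_torque": the same for the moment, N m; "opening": finger opening in m; "gripper_force": force on a finger pad.
Only numpy, scipy, OpenCV 4.12 (cv2) and the standard library are available. Lean on these libraries where they do the work, as an engineer would, in place of code of your own. Each camera call takes 0.05 s, during which the arm holds its last target. There are 200 camera calls.

## Task

The rubber stamp is shut in one of the two compartments of the case with the two sliding doors: push the door over it all the way behind the other door, until it stops, and leave the other door shut. Then take the stamp out, press it face down on the middle of the open ink pad to ink it, and leave it standing there. Keep the stamp upright all along, do not force the doors or the pad, do not disturb the tape measure, and leave the case open and the pad's lid up.

Things in the scene. Friction and masses are not known exactly. Their poses are not given: they have to be found in the camera images.
- case: Fixed grey case, outside 186 (x) x 346 (y) x 98 mm high, walls 10 mm, floor 6 mm. Origin: centre of its underside; +y is its left end seen from the robot. A divider at y = 0 (top at 74 mm) makes a left and a right compartment, under two level sliding doors: door_upper shuts the left one, door_lower the right. A fixed 8 mm wide bar crosses at y = 0, 98.5 to 104.5 mm high. Over 70 N on case or doors is forcing.
- door_upper (a joint): Travel (m) of the upper, left door: 0 shut, 0.156 at its stop, right over the other door; opens toward the case's -y. Starts 0 to 12 mm ajar; stays where left; friction about 3 N. Fully behind from 0.145, shut below 0.03. Door: clear pane in a metal frame, 168 (x) x 170 (y) x 6 mm, 89.5 to 95.5 mm above the table.
- door_lower (a joint): Travel (m) of the lower, right door: 0 shut, 0.156 at its stop, right under the other door; opens toward the case's +y. Starts 0 to 12 mm ajar; stays where left; friction about 3 N. Fully behind from 0.145, shut below 0.03. Door: clear pane in a metal frame, 168 (x) x 170 (y) x 6 mm, 81 to 87 mm above the table.
- door_upper_pull (a point): Centre, at the door's top face, of the upper door's black-rimmed through finger hole, 44 (x) x 46 (y) mm, 50 mm to -x of the case's middle line; moves with the door. A finger in it is stopped by the case's cross bar after about 105 mm of travel; push the door home from there by its outer edge.
- door_lower_pull (a point): Centre, at the door's top face, of the lower door's black-rimmed through finger hole, 44 (x) x 46 (y) mm, 50 mm to -x of the case's middle line; moves with the door. A finger in it is stopped by the upper door's edge and the cross bar after about 95 mm of travel; push the door home from there by its outer edge.
- door_upper_edge (a point): Top of the upper door's outer (+y) edge, 35 mm outward of its hole's centre, 163 mm from the case's middle when shut: the side to push from inside the opened gap. A deep fingertip also meets the lower door's inner edge at the end and may nudge that door shut, which is fine.
- door_lower_edge (a point): Top of the lower door's outer (-y) edge, 35 mm outward of its hole's centre, 163 mm from the case's middle when shut: the side to push from inside the opened gap. The finger also meets the upper door's inner edge at the end and may nudge that door shut, which is fine.
- stamp: Rubber stamp: wooden base 22 (x) x 50 (y) x 17 mm, rubber face below, round brown wooden grip up to 26 mm thick that ends 73 mm above the face; 40 to 80 g. Origin: centre of its underside, z up. It stands on the floor of either compartment, about 85 mm from the case's middle along y and 25 mm to the +x side, top 79 mm above the table. Take it by the grip.
- tape_measure: Tape measure, 35 x 70 x 60 mm, origin under its centre; stands in the other compartment, to be left alone (moved by less than 40 mm).
- ink_pad: Ink pad tin fixed on the table, 72 (x) x 112 (y) mm, its lid open, hinged on the +x long side and leaning back beyond it, about 75 mm high. Origin: centre of its underside, z up. Its flat rigid inking face is 70 x 110 mm, 8 mm above the table. A push of 5 N or more for 0.2 s inks the stamp; more than 80 N is forcing.
- ink_pad_lid (a joint): Opening of the pad's lid (rad): 0 shut, 2.09 fully open. Starts open and leans back by its own weight.
Mind the look-alikes: they are no part of the job. Of the things that look like the ink_pad, the smallest one is meant.

How it is judged:
By the outcome, as a careful person would: the job done as asked, in the order asked, and still so for the second after the job is handed in, with the robot touching nothing.
It also fails if it takes over 67 s, if anything falls off the work surface, if the arm or the gripper's body presses on something with over 40 N, if the wrist force passes 120 N, or if a joint passes its speed limit or range.

## Working session

There is one attempt and no reset: what is moved stays moved. The work goes in short steps, Python scripts to look and compute and a tool call to move; the robot and the scene stay as the last step left them, time stands still between calls to the robot, and variables do not carry over. Pictures are saved under pics/ and viewed, at most 10 in all, crops included, and the job is handed in when it is done.

Besides the shell and the picture viewer there is one more tool, called after "Request:" as name(argument=value, ...), one argument or row to a line, values as JSON. carry_out: Moves the arm, as the interface text tells. Its arguments: {"type":"object","properties":{"moves":{"type":"array","items":{"type":"object","properties":{"jaw":{"type":"number"},"dx":{"type":"number"},"dy":{"type":"number"},"dz":{"type":"number"},"yaw":{"type":"number"}}}},"grip_force":{"type":"number"}},"required":["moves"]}

```bash
mkdir -p pics
cat > h.py <<'E'
import numpy as np, cv2
from plant import *
def snap(n,f,crop=None,s=1):
    im=read_camera(n)[:,:,::-1].copy()
    cv2.imwrite('pics/full_'+f,im)
    if crop: 
        a,b,c,d=crop; im=cv2.resize(im[b:d,a:c],None,fx=s,fy=s,interpolation=cv2.INTER_CUBIC)
    cv2.imwrite('pics/'+f,im)
def ray(n,uv,z):
    m=camera_model(n);K=np.array(m['camera_matrix']);V=np.array(m['view'])
    d=np.linalg.solve(K,[uv[0],uv[1],1.]);d=np.array([d[0],-d[1],-d[2]])
    R=V[:3,:3];C=-R.T@V[:3,3];d=R.T@d
    return C+d*(z-C[2])/d[2]
def proj(n,p):
    m=camera_model(n);K=np.array(m['camera_matrix']);V=np.array(m['view'])
    c=V[:3,:3]@np.array(p)+V[:3,3];c=K@[c[0],-c[1],-c[2]];return c[:2]/c[2]
E
python3 - <<'E'
from h import *
snap('top','t0.png');snap('scene','s0.png')
for n in('top','scene'):print({k:np.round(v,3).tolist() if not isinstance(v,(str,int)) else v for k,v in camera_model(n).items()})
s=read_state();print(s['tool_pos'],s['orientation'],s['opening'],s['t'])
E
```

```text
{'camera_matrix': [[599.77, 0.0, 320.734], [0.0, 599.77, 235.587], [0.0, 0.0, 1.0]], 'view': [[-0.005, -1.0, -0.005, 0.078], [0.977, -0.006, 0.214, -0.486], [-0.214, -0.004, 0.977, -1.347], [0.0, 0.0, 0.0, 1.0]]}
{'camera_matrix': [[623.322, 0.0, 318.265], [0.0, 623.322, 238.45], [0.0, 0.0, 1.0]], 'view': [[-0.448, -0.894, 0.013, 0.293], [0.725, -0.355, 0.59, -0.36], [-0.523, 0.273, 0.807, -1.143], [0.0, 0.0, 0.0, 1.0]]}
[ 0.17078163 -0.57462707  0.21770058] [-3.10721793e+00 -4.51840176e-01  1.57145576e-04] 0.09315819043656882 0.1
```

View pics/t0.png

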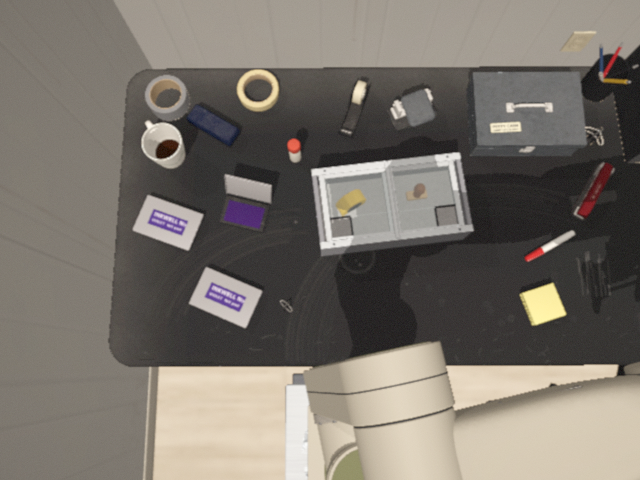

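View pics/s0.png

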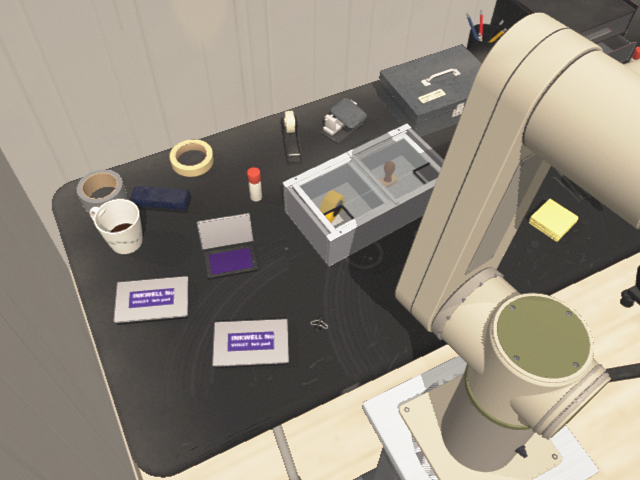

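Top view: the stamp (brown grip, about (420,188)) is in the right compartment, so `door_lower` is the one to open. The yellow tape measure (350,200) is in the left one. Ink pad candidates are the open pad (247,205) and two larger shut INKWELL tins, (168,222) and (226,297). I choose the open one, which is the smallest. Next, close crops.

Run:
```python
import cv2
im=cv2.imread('pics/full_t0.png')
cv2.imwrite('pics/c1.png',cv2.resize(im[145:265,305:480],(788,540),interpolation=cv2.INTER_CUBIC))
a=cv2.resize(im[165:240,210:285],(525,525),interpolation=cv2.INTER_CUBIC)
cv2.imwrite('pics/c2.png',a)
```

```text
(no output)
```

View pics/c1.png

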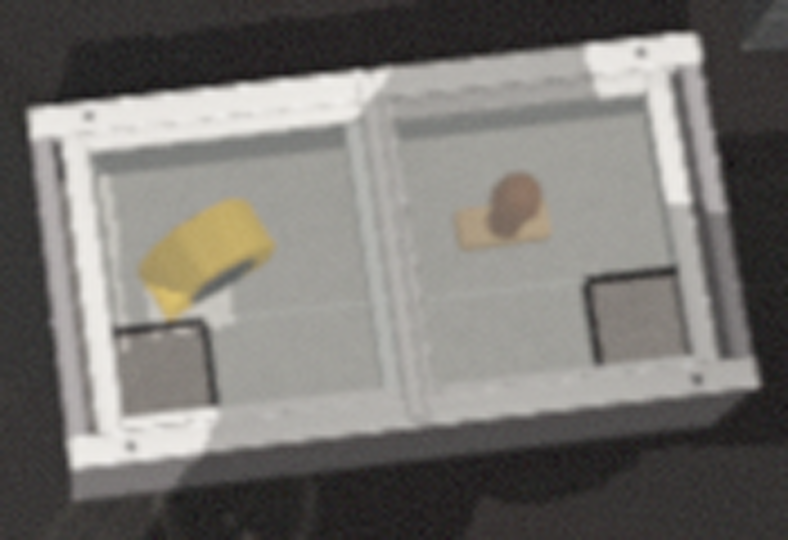

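View pics/c2.png

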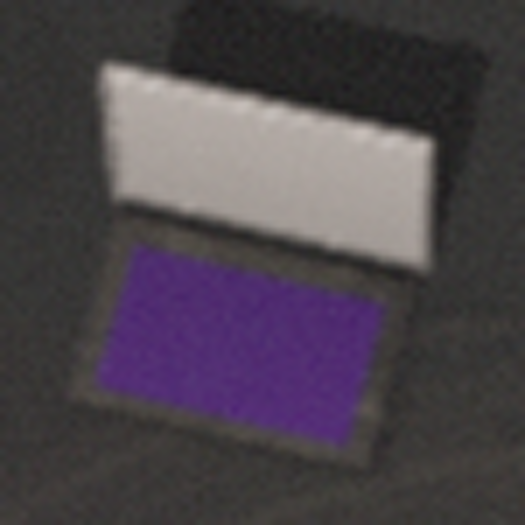

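Crops: case rim corners at crop px (27,108), (700,35), (760,385), (72,465). Lower door's hole about (638,317), stamp grip top about (517,195), base top (457..550, 205..248). Pad's purple face corners in its crop: (138,243), (385,300), (345,445), (95,385).

Run:
```python
from h import *
def C(l,z): return np.array([ray('top',(305+u/4.5-.4,145+v/4.5-.4),z) for u,v in l])
c=C([(27,108),(700,35),(760,385),(72,465)],.098);print(c)
print('sides',[np.linalg.norm(c[i]-c[i-1]) for i in range(4)])
m=c.mean(0);ex=(c[0]-c[3]+c[1]-c[2]);ey=(c[0]-c[1]+c[3]-c[2])
yaw=np.arctan2(-ey[0],ey[1]);print('case',m,yaw,np.arctan2(ex[1],ex[0]))
R=np.array([[np.cos(yaw),-np.sin(yaw)],[np.sin(yaw),np.cos(yaw)]])
def loc(p):return (R.T@(p-m)[:2]).round(4)
h=C([(588,272),(680,268),(692,358),(598,365)],.087);print('hole',h.mean(0),[loc(p) for p in h],loc(h.mean(0)))
g=C([(517,195)],.070)[0];print('grip',g,loc(g))
b=C([(457,210),(546,203),(550,240),(460,248)],.022);print('base',b.mean(0),loc(b.mean(0)),[loc(p) for p in b])
k=np.array([ray('top',(210+u/7-.4,165+v/7-.4),.008) for u,v in[(138,243),(385,300),(345,445),(95,385)]])
print('pad',k,k.mean(0),[np.linalg.norm(k[i]-k[i-1]) for i in range(4)]);e=k[0]-k[1]+k[3]-k[2];print(np.arctan2(-e[0],e[1]))
k=np.array([ray('top',(210+u/7-.4,165+v/7-.4),.008) for u,v in[(118,225),(410,290),(370,465),(75,400)]])
print('padtin',k.mean(0),[np.linalg.norm(k[i]-k[i-1]) for i in range(4)]);e=k[0]-k[1]+k[3]-k[2];print(np.arctan2(-e[0],e[1]))
from scipy.spatial.transform import Rotation as Q
print(Q.from_rotvec(read_state()['orientation']).as_matrix().round(3))
```

```text
[[ 0.63532565  0.09788933  0.098     ]
 [ 0.67269634 -0.24982566  0.098     ]
 [ 0.48713185 -0.2698403   0.098     ]
 [ 0.44815308  0.07560284  0.098     ]]
sides [np.float64(0.18849471905404744), np.float64(0.34971743191268606), np.float64(0.18664073962844896), np.float64(0.3476352992496579)]
case [ 0.56082673 -0.08654345  0.098     ] 0.10970501032220484 0.11300435150336896
hole [ 0.52621304 -0.21354444  0.087     ] [array([-0.0226, -0.1   ]), array([-0.0259, -0.147 ]), array([-0.0733, -0.1454]), array([-0.0714, -0.0975])] [-0.0483 -0.1224]
grip [ 0.59566468 -0.15664824  0.07      ] [ 0.027  -0.0735]
base [ 0.59330437 -0.15663588  0.022     ] [ 0.0246 -0.0732] [array([ 0.0359, -0.0498]), array([ 0.0343, -0.0979]), array([ 0.0135, -0.0969]), array([ 0.0147, -0.0483])]
pad [[0.58830226 0.29862094 0.008     ]
 [0.56719542 0.21199717 0.008     ]
 [0.51546186 0.22502262 0.008     ]
 [0.53731525 0.31210761 0.008     ]] [0.5520687  0.26193708 0.008     ] [np.float64(0.05274054720565994), np.float64(0.08915815653416859), np.float64(0.053348133615042516), np.float64(0.08978510116378731)]
-0.24244696392553436
padtin [0.55148774 0.26107248 0.008     ] [np.float64(0.0642150502269123), np.float64(0.10526187900145485), np.float64(0.06374327048459627), np.float64(0.10530926538306008)]
-0.2290263169138705
[[ 0.959  0.285 -0.   ]
 [ 0.285 -0.959  0.002]
 [ 0.    -0.002 -1.   ]]
```

Request:
carry_out(
  moves=[
    {"jaw":0,"yaw":0.179,"dx":0.0,"dy":0},
    {"jaw":0,"dx":0.043,"dy":-0.035},
    {"jaw":0,"dx":0.043,"dy":-0.035},
    {"jaw":0,"dx":0.043,"dy":-0.035},
    {"jaw":0,"dx":0.043,"dy":-0.035},
    {"jaw":0,"dx":0.043,"dy":-0.035},
    {"jaw":0,"dx":0.043,"dy":-0.035},
    {"jaw":0,"dx":0.043,"dy":-0.035},
  ],
)

```text
invalid input at $.moves[0]: expected keys jaw, dx, dy, dz, yaw
```

```bash
cat >> h.py <<'E'
M=np.array([.5608,-.0865]);YAW=.111
def st(target=None,z=None):
    from scipy.spatial.transform import Rotation as Q
    s=read_state();R=Q.from_rotvec(s['orientation']).as_matrix();p=s['tool_pos']
    c,n=np.cos(YAW),np.sin(YAW);L=np.array([[c,-n],[n,c]])
    print('t',round(s['t'],2),'pos',p.round(4),'local',(L.T@(p[:2]-M)).round(4),'toolx ang',round(np.arctan2(R[1,0],R[0,0]),4),'zax',R[:,2].round(3),'F',s['force'].round(1),'op',round(s['opening'],4),'gf',round(float(np.max(s['gripper_force'])),1))
    if target is not None:
        w=np.append(M+L@np.array(target),z)
        print('move',(R.T@(w-p)).round(4))
E
python3 -c "
from h import *
st((-.049,-.122),.12)"
```

```text
t 0.1 pos [ 0.1708 -0.5746  0.2177] local [-0.4417 -0.4419] toolx ang 0.2888 zax [-0.     0.002 -1.   ] F [-0.3  0.3 -0.7] op 0.0932 gf 0.0
move [ 0.4431 -0.2453  0.0982]
```

Request:
carry_out(
  moves=[
    {"jaw":0,"dx":0,"dy":0,"dz":0,"yaw":0.179},
    {"jaw":0,"dx":0.043,"dy":-0.035,"dz":0,"yaw":0},
    {"jaw":0,"dx":0.043,"dy":-0.035,"dz":0,"yaw":0},
    {"jaw":0,"dx":0.043,"dy":-0.035,"dz":0,"yaw":0},
    {"jaw":0,"dx":0.043,"dy":-0.035,"dz":0,"yaw":0},
    {"jaw":0,"dx":0.043,"dy":-0.035,"dz":0,"yaw":0},
    {"jaw":0,"dx":0.043,"dy":-0.035,"dz":0,"yaw":0},
    {"jaw":0,"dx":0.043,"dy":-0.035,"dz":0,"yaw":0},
  ],
)

```text
t: 1.1
tool_pos: [0.4441, -0.297, 0.2183]
orientation: [-3.137, -0.172, 0.001]
force: [0.2, -0.9, -0.1]
opening: 0.0176
gripper_force: 0.0
```

```bash
python3 -c "
from h import *
st((-.049,-.122),.12)"
```

```text
t 1.1 pos [ 0.4441 -0.297   0.2183] local [-0.1393 -0.1963] toolx ang 0.1097 zax [-0.  0. -1.] F [ 0.2 -0.9 -0.1] op 0.0176 gf 0.0
move [ 0.0902 -0.0744  0.0983]
```

Request:
carry_out(
  moves=[
    {"jaw":0,"dx":0.045,"dy":-0.037,"dz":0,"yaw":0},
    {"jaw":0,"dx":0.045,"dy":-0.037,"dz":0,"yaw":0},
    {"jaw":0,"dx":0,"dy":0,"dz":0.06,"yaw":0},
    {"jaw":0,"dx":0,"dy":0,"dz":0.038,"yaw":0},
    {"jaw":0,"dx":0,"dy":0,"dz":0,"yaw":0},
  ],
)

```text
t: 1.72
tool_pos: [0.5216, -0.2134, 0.1163]
orientation: [-3.133, -0.173, 0.012]
force: [-0.0, 0.1, 0.1]
opening: 0.0004
gripper_force: 0.0
```

```bash
python3 -c "
from h import *
st((-.049,-.122),.12)
snap('scene','s1.png',(360,100,500,240),5) if 0 else snap('scene','s1.png',(360,80,520,240),3.7)"
```

```text
t 1.73 pos [ 0.5216 -0.2134  0.1163] local [-0.053  -0.1218] toolx ang 0.1102 zax [-0.008  0.004 -1.   ] F [-0.   0.1  0.1] op 0.0004 gf 0.0
move [ 0.004   0.0002 -0.0037]
```

View pics/s1.png

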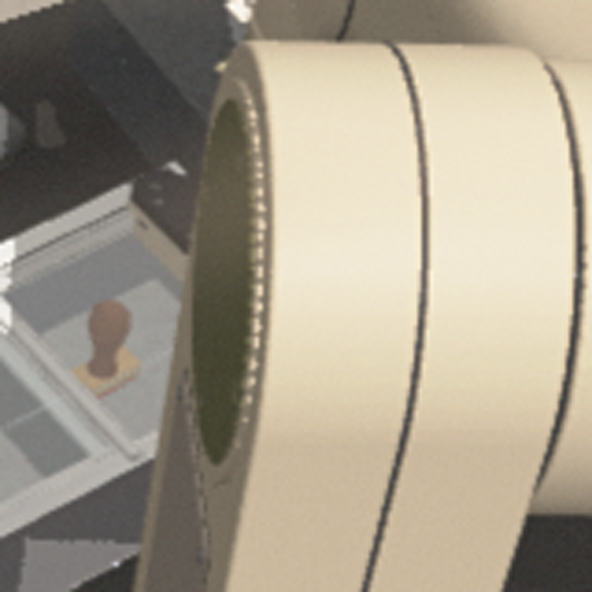

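The arm hides the hole in the scene view. The stamp stands upright in the right compartment, knob about crop (110,320). I'll go down slowly and watch the force.

Request:
carry_out(
  moves=[
    {"jaw":0,"dx":0.004,"dy":0,"dz":0,"yaw":0},
    {"jaw":0,"dx":0,"dy":0,"dz":0.015,"yaw":0},
    {"jaw":0,"dx":0,"dy":0,"dz":0.01,"yaw":0},
    {"jaw":0,"dx":0,"dy":0,"dz":0.007,"yaw":0},
    {"jaw":0,"dx":0,"dy":0,"dz":0.006,"yaw":0},
  ],
)

```text
t: 2.4
tool_pos: [0.5283, -0.2147, 0.0819]
orientation: [-3.137, -0.172, 0.001]
force: [-0.3, -0.1, 0.4]
opening: 0.0005
gripper_force: 0.0
```

```bash
python3 -c "
from h import *
st((-.049,-.037),.078)"
```

```text
t 2.4 pos [ 0.5283 -0.2147  0.0819] local [-0.0465 -0.1238] toolx ang 0.1097 zax [-0.001  0.    -1.   ] F [-0.3 -0.1  0.4] op 0.0005 gf 0.0
move [-0.0026 -0.0868  0.0039]
```

Request:
carry_out(
  moves=[
    {"jaw":0,"dx":-0.002,"dy":0,"dz":0.004,"yaw":0},
    {"jaw":0,"dx":0,"dy":-0.006,"dz":0,"yaw":0},
    {"jaw":0,"dx":0,"dy":-0.012,"dz":0,"yaw":0},
    {"jaw":0,"dx":0,"dy":-0.014,"dz":0,"yaw":0},
    {"jaw":0,"dx":0,"dy":-0.014,"dz":0,"yaw":0},
    {"jaw":0,"dx":0,"dy":-0.014,"dz":0,"yaw":0},
    {"jaw":0,"dx":0,"dy":-0.014,"dz":0,"yaw":0},
    {"jaw":0,"dx":0,"dy":-0.007,"dz":0,"yaw":0},
  ],
)

```text
t: 3.4
tool_pos: [0.5177, -0.1334, 0.0789]
orientation: [3.137, 0.174, 0.0]
force: [-3.2, -3.6, 4.9]
opening: 0.0006
gripper_force: 2.6
```

```bash
python3 -c "
from h import *
st((-.049,-.040),.078)"
```

```text
t 3.4 pos [ 0.5177 -0.1334  0.0789] local [-0.0481 -0.0419] toolx ang 0.1106 zax [ 0. -0. -1.] F [-3.2 -3.6  4.9] op 0.0006 gf 2.6
move [-0.001  -0.0019  0.0009]
```

Request:
carry_out(
  moves=[
    {"jaw":0,"dx":0,"dy":0.006,"dz":0,"yaw":0},
    {"jaw":0,"dx":0,"dy":0,"dz":-0.03,"yaw":0},
    {"jaw":0,"dx":0,"dy":0.033,"dz":0,"yaw":0},
    {"jaw":0,"dx":0,"dy":0.033,"dz":0,"yaw":0},
    {"jaw":0,"dx":0,"dy":0,"dz":0,"yaw":0},
    {"jaw":0,"dx":0,"dy":0,"dz":0.015,"yaw":0},
    {"jaw":0,"dx":0,"dy":0,"dz":0.015,"yaw":0},
  ],
)

```text
t: 4.28
tool_pos: [0.5251, -0.205, 0.0769]
orientation: [-3.136, -0.173, 0.002]
force: [0.7, -0.3, 1.5]
opening: 0.0003
gripper_force: 0.0
```

```bash
python3 -c "
from h import *
st((-.049,-.030),.078)"
```

```text
t 4.28 pos [ 0.5251 -0.205   0.0769] local [-0.0486 -0.1138] toolx ang 0.1104 zax [-0.001  0.001 -1.   ] F [ 0.7 -0.3  1.5] op 0.0003 gf 0.0
move [-0.0004 -0.0838 -0.001 ]
```

Request:
carry_out(
  moves=[
    {"jaw":0,"dx":0,"dy":-0.012,"dz":0,"yaw":0},
    {"jaw":0,"dx":0,"dy":-0.012,"dz":0,"yaw":0},
    {"jaw":0,"dx":0,"dy":-0.012,"dz":0,"yaw":0},
    {"jaw":0,"dx":0,"dy":-0.012,"dz":0,"yaw":0},
    {"jaw":0,"dx":0,"dy":-0.012,"dz":0,"yaw":0},
    {"jaw":0,"dx":0,"dy":-0.012,"dz":0,"yaw":0},
    {"jaw":0,"dx":0,"dy":-0.005,"dz":0,"yaw":0},
    {"jaw":0,"dx":0,"dy":0,"dz":0,"yaw":0},
  ],
)

```text
t: 5.28
tool_pos: [0.5175, -0.1286, 0.0791]
orientation: [-3.136, -0.173, -0.001]
force: [0.1, -0.7, 2.4]
opening: 0.0003
gripper_force: 1.2
```

```bash
python3 -c "
from h import *
st((-.049,-.0245),.078)"
```

```text
t 5.28 pos [ 0.5175 -0.1286  0.0791] local [-0.0477 -0.037 ] toolx ang 0.1105 zax [ 0.001  0.    -1.   ] F [ 0.1 -0.7  2.4] op 0.0003 gf 1.2
move [-0.0013 -0.0125  0.0011]
```

Request:
carry_out(
  moves=[
    {"jaw":0,"dx":0,"dy":-0.003,"dz":0,"yaw":0},
    {"jaw":0,"dx":0,"dy":-0.003,"dz":0,"yaw":0},
    {"jaw":0,"dx":0,"dy":-0.002,"dz":0,"yaw":0},
    {"jaw":0,"dx":0,"dy":-0.002,"dz":0,"yaw":0},
  ],
)

```text
t: 5.78
tool_pos: [0.5164, -0.1196, 0.0789]
orientation: [3.137, 0.172, 0.001]
force: [0.2, -2.5, 5.8]
opening: 0.0006
gripper_force: 2.7
```

```bash
python3 -c "
from h import *
st((-.049,-.0245),.078)"
```

```text
t 5.78 pos [ 0.5164 -0.1196  0.0789] local [-0.0478 -0.028 ] toolx ang 0.1097 zax [ 0.001 -0.    -1.   ] F [ 0.2 -2.5  5.8] op 0.0006 gf 2.7
move [-0.0012 -0.0035  0.0009]
```

Still only friction; keep nudging toward the stop.

Request:
carry_out(
  moves=[
    {"jaw":0,"dx":0,"dy":-0.002,"dz":0,"yaw":0},
    {"jaw":0,"dx":0,"dy":-0.001,"dz":0,"yaw":0},
    {"jaw":0,"dx":0,"dy":-0.001,"dz":0,"yaw":0},
  ],
)

```text
t: 6.15
tool_pos: [0.516, -0.1161, 0.0789]
orientation: [3.136, 0.172, 0.001]
force: [0.2, -5.1, 4.1]
opening: 0.0003
gripper_force: 3.9
```

Request:
carry_out(
  moves=[
    {"jaw":0,"dx":0,"dy":-0.001,"dz":0,"yaw":0},
    {"jaw":0,"dx":0,"dy":0,"dz":0,"yaw":0},
  ],
)

```text
t: 6.4
tool_pos: [0.5158, -0.115, 0.0789]
orientation: [3.136, 0.172, 0.001]
force: [1.1, -5.3, 5.3]
opening: 0.0004
gripper_force: 4.0
```

Request:
carry_out(
  moves=[
    {"jaw":0,"dx":0,"dy":-0.001,"dz":0,"yaw":0},
    {"jaw":0,"dx":0,"dy":-0.001,"dz":0,"yaw":0},
  ],
)

```text
t: 6.65
tool_pos: [0.5156, -0.113, 0.0789]
orientation: [3.136, 0.172, 0.001]
force: [0.4, -3.5, 5.8]
opening: 0.0003
gripper_force: 4.0
```

Request:
carry_out(
  moves=[
    {"jaw":0,"dx":0,"dy":-0.001,"dz":0,"yaw":0},
    {"jaw":0,"dx":0,"dy":0,"dz":0,"yaw":0},
  ],
)

```text
t: 6.9
tool_pos: [0.5155, -0.112, 0.0789]
orientation: [3.136, 0.172, 0.001]
force: [0.4, -5.3, 5.2]
opening: 0.0005
gripper_force: 4.1
```

Request:
carry_out(
  moves=[
    {"jaw":0,"dx":0,"dy":-0.001,"dz":0,"yaw":0},
    {"jaw":0,"dx":0,"dy":-0.001,"dz":0,"yaw":0},
    {"jaw":0,"dx":0,"dy":0,"dz":0,"yaw":0},
  ],
)

```text
t: 7.28
tool_pos: [0.5155, -0.1119, 0.079]
orientation: [3.133, 0.171, 0.002]
force: [1.7, -14.9, 1.6]
opening: 0.0005
gripper_force: 7.9
```

```bash
python3 -c "
from h import *
st();snap('top','t1.png',(300,140,480,260),4.4)"
```

```text
t 7.28 pos [ 0.5155 -0.1119  0.079 ] local [-0.0479 -0.0202] toolx ang 0.1093 zax [ 0.001 -0.004 -1.   ] F [  1.7 -14.9   1.6] op 0.0005 gf 7.9
```

View pics/t1.png

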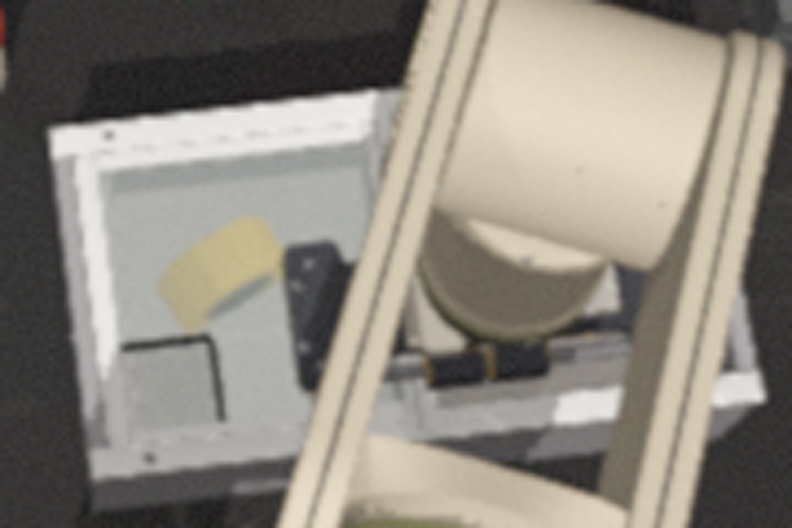

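Top view: the push met the stop (15 N, no motion). The left door's hole is still at its shut place, around crop (165,380), and the tape is untouched. Next I back off, rise and go over the stamp.

Request:
carry_out(
  moves=[
    {"jaw":0,"dx":0,"dy":0.008,"dz":0,"yaw":0},
    {"jaw":0,"dx":0,"dy":0,"dz":-0.035,"yaw":0},
    {"jaw":0,"dx":0,"dy":0,"dz":-0.035,"yaw":0},
    {"jaw":0.055,"dx":0.037,"dy":0.022,"dz":0,"yaw":0},
    {"jaw":0.055,"dx":0.036,"dy":0.022,"dz":0,"yaw":0},
    {"jaw":0.055,"dx":0,"dy":0,"dz":0,"yaw":0},
    {"jaw":0.055,"dx":0,"dy":0,"dz":0,"yaw":0},
  ],
)

```text
t: 8.2
tool_pos: [0.5921, -0.1525, 0.1473]
orientation: [-3.135, -0.173, 0.004]
force: [0.5, -0.0, 1.0]
opening: 0.0361
gripper_force: 0.0
```

```bash
python3 -c "
from h import *
st((.025,-.073),.1)
snap('scene','s2.png',(280,90,480,240),4)"
```

```text
t 8.2 pos [ 0.5921 -0.1525  0.1473] local [ 0.0238 -0.0691] toolx ang 0.11 zax [-0.003  0.002 -1.   ] F [ 0.5 -0.   1. ] op 0.0361 gf 0.0
move [0.0014 0.004  0.0473]
```

View pics/s2.png

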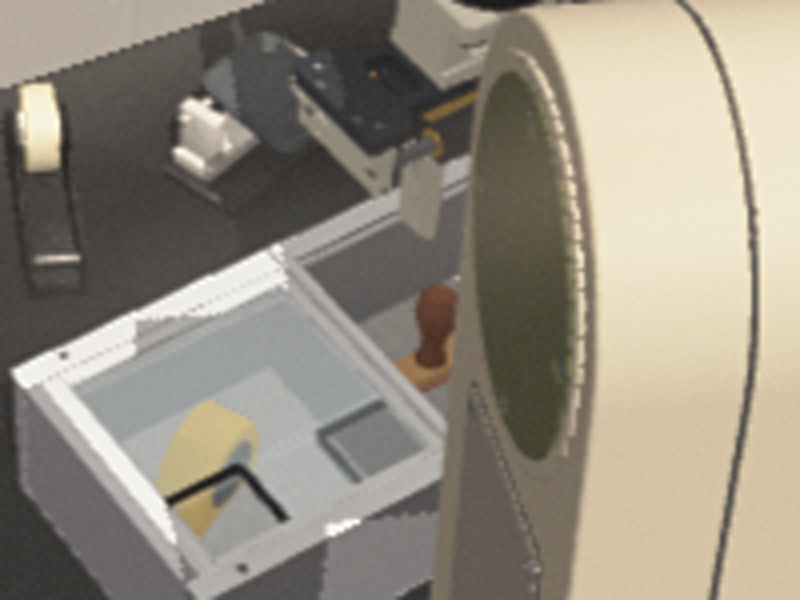

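The lower door is fully behind the upper one, since its hole shows at (370,440) near the divider. The stamp is now uncovered, with its knob at crop (437,312), which is full-frame (389.3,168). I'll cross-check the knob position, then lower.

```bash
python3 -c "
from h import *
p=ray('scene',(389,167.7),.066);c,n=np.cos(YAW),np.sin(YAW)
print(p,np.array([[c,n],[-n,c]])@(p[:2]-M))"
```

```text
[ 0.59415076 -0.15234175  0.066     ] [ 0.02585208 -0.06913089]
```

Request:
carry_out(
  moves=[
    {"jaw":0.055,"dx":0.001,"dy":0.004,"dz":0,"yaw":0},
    {"jaw":0.055,"dx":0,"dy":0,"dz":0,"yaw":0},
  ],
)

```text
t: 8.5
tool_pos: [0.5945, -0.1573, 0.1491]
orientation: [3.137, 0.172, 0.001]
force: [0.2, -0.1, 1.1]
opening: 0.0543
gripper_force: 0.0
```

Request:
carry_out(
  moves=[
    {"jaw":0.055,"dx":0,"dy":-0.001,"dz":0.03,"yaw":0},
    {"jaw":0.055,"dx":0,"dy":0,"dz":0.03,"yaw":0},
    {"jaw":0.055,"dx":0,"dy":0,"dz":0.02,"yaw":0},
    {"jaw":0.055,"dx":0,"dy":0,"dz":0.014,"yaw":0},
    {"jaw":0.055,"dx":0,"dy":0,"dz":0.01,"yaw":0},
    {"jaw":0.055,"dx":0,"dy":0,"dz":0,"yaw":0},
  ],
)

```text
t: 9.25
tool_pos: [0.5943, -0.1561, 0.0442]
orientation: [-3.137, -0.172, 0.001]
force: [0.2, 0.6, 0.1]
opening: 0.055
gripper_force: 0.0
```

```bash
python3 -c "
from h import *
st((.025,-.071),.045)"
```

```text
t 9.25 pos [ 0.5943 -0.1561  0.0442] local [ 0.0256 -0.0729] toolx ang 0.1098 zax [-0.001  0.    -1.   ] F [0.2 0.6 0.1] op 0.055 gf 0.0
move [-0.0006 -0.0019 -0.0008]
```

Request:
carry_out(
  grip_force=20,
  moves=[
    {"jaw":0.035,"dx":0,"dy":-0.001,"dz":0,"yaw":0},
    {"jaw":0.03,"dx":0,"dy":0,"dz":0,"yaw":0},
    {"jaw":0.025,"dx":0,"dy":0,"dz":0,"yaw":0},
    {"jaw":0.02,"dx":0,"dy":0,"dz":0,"yaw":0},
    {"jaw":0.01,"dx":0,"dy":0,"dz":0,"yaw":0},
    {"jaw":0.0,"dx":0,"dy":0,"dz":0,"yaw":0},
    {"jaw":0.0,"dx":0,"dy":0,"dz":0,"yaw":0},
  ],
)

```text
t: 10.12
tool_pos: [0.5948, -0.1553, 0.0451]
orientation: [3.137, 0.172, 0.001]
force: [0.6, 0.9, 3.8]
opening: 0.0248
gripper_force: 20.0
```

Request:
carry_out(
  moves=[
    {"jaw":0,"dx":0,"dy":0,"dz":-0.01,"yaw":0},
    {"jaw":0,"dx":0,"dy":0,"dz":-0.02,"yaw":0},
    {"jaw":0,"dx":0,"dy":0,"dz":-0.03,"yaw":0},
    {"jaw":0,"dx":0,"dy":0,"dz":-0.03,"yaw":0},
    {"jaw":0,"dx":0,"dy":0,"dz":-0.03,"yaw":0},
    {"jaw":0,"dx":0,"dy":0,"dz":-0.02,"yaw":0},
    {"jaw":0,"dx":0,"dy":0,"dz":0,"yaw":0},
  ],
)

```text
t: 11.0
tool_pos: [0.5957, -0.1557, 0.1873]
orientation: [3.135, 0.172, 0.006]
force: [0.2, 1.2, -0.0]
opening: 0.0248
gripper_force: 20.0
```

```bash
python3 -c "
from h import *
s=read_state();print(s['tool_pos'],s['opening'],s['gripper_force'],s['force'])
snap('scene','s3.png',(290,70,490,220),4)"
```

```text
[ 0.59572526 -0.15567039  0.1872998 ] 0.024815644965570274 19.999829262960702 [ 0.16058889  1.16127335 -0.01640985]
```

View pics/s3.png

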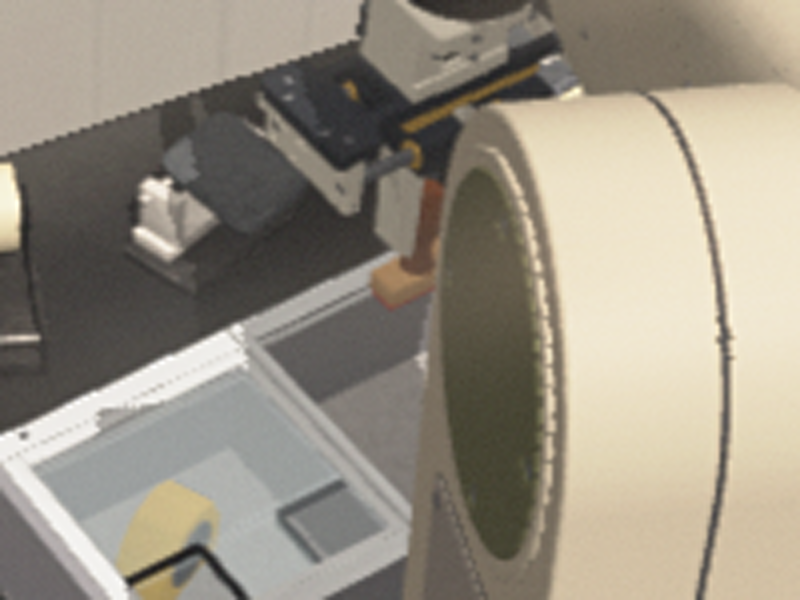

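Stamp is held upright, base at crop (400,280), clear of the case. Carry it to the pad.

Request:
carry_out(
  grip_force=40,
  moves=[
    {"jaw":0,"dx":0,"dy":0,"dz":0,"yaw":0.1725},
    {"jaw":0,"dx":0,"dy":0,"dz":0,"yaw":0.1725},
    {"jaw":0,"dx":-0.012,"dy":-0.035,"dz":0,"yaw":0},
    {"jaw":0,"dx":-0.014,"dy":-0.04,"dz":0,"yaw":0},
    {"jaw":0,"dx":-0.014,"dy":-0.04,"dz":0,"yaw":0},
    {"jaw":0,"dx":-0.014,"dy":-0.04,"dz":0,"yaw":0},
    {"jaw":0,"dx":-0.014,"dy":-0.04,"dz":0,"yaw":0},
    {"jaw":0,"dx":-0.014,"dy":-0.04,"dz":0,"yaw":0},
  ],
)

```text
t: 12.05
tool_pos: [0.568, 0.0937, 0.1825]
orientation: [3.119, -0.369, -0.005]
force: [-0.1, 0.6, -0.4]
opening: 0.0242
gripper_force: 40.0
```

Request:
carry_out(
  moves=[
    {"jaw":0,"dx":-0.014,"dy":-0.04,"dz":0,"yaw":0},
    {"jaw":0,"dx":-0.014,"dy":-0.04,"dz":0,"yaw":0},
    {"jaw":0,"dx":-0.014,"dy":-0.04,"dz":0,"yaw":0},
    {"jaw":0,"dx":-0.014,"dy":-0.03,"dz":0,"yaw":0},
    {"jaw":0,"dx":0,"dy":0,"dz":0,"yaw":0},
    {"jaw":0,"dx":0,"dy":0,"dz":0,"yaw":0},
  ],
)

```text
t: 12.8
tool_pos: [0.5493, 0.2507, 0.1832]
orientation: [3.119, -0.368, -0.003]
force: [0.2, 0.2, -1.2]
opening: 0.0245
gripper_force: 40.0
```

```bash
cat > p.py <<'E'
from h import *
import h
h.M=np.array([.552,.2615]);h.YAW=-.236
E
python3 -c "
from p import *
st((0,0),.07)"
```

```text
t 12.8 pos [0.5493 0.2507 0.1832] local [-0.0001 -0.0111] toolx ang -0.2349 zax [-0.002 -0.001 -1.   ] F [ 0.2  0.2 -1.2] op 0.0245 gf 40.0
move [ 0.0003 -0.0113  0.1131]
```

Request:
carry_out(
  moves=[
    {"jaw":0,"dx":0,"dy":-0.011,"dz":0,"yaw":0},
    {"jaw":0,"dx":0,"dy":0,"dz":0.03,"yaw":0},
    {"jaw":0,"dx":0,"dy":0,"dz":0.035,"yaw":0},
    {"jaw":0,"dx":0,"dy":0,"dz":0.03,"yaw":0},
    {"jaw":0,"dx":0,"dy":0,"dz":0.02,"yaw":0},
    {"jaw":0,"dx":0,"dy":0,"dz":0.008,"yaw":0},
    {"jaw":0,"dx":0,"dy":0,"dz":0,"yaw":0},
  ],
)

```text
t: 13.68
tool_pos: [0.5528, 0.262, 0.0618]
orientation: [-3.12, 0.369, -0.0]
force: [0.6, -0.7, 0.4]
opening: 0.0245
gripper_force: 40.0
```

```bash
python3 -c "
from p import *
st((0,0),.047)
snap('scene','s4.png',(150,170,310,290),5)"
```

```text
t 13.68 pos [0.5528 0.262  0.0618] local [0.0006 0.0006] toolx ang -0.2355 zax [ 0.  0. -1.] F [ 0.6 -0.7  0.4] op 0.0245 gf 40.0
move [-0.0006  0.0006  0.0148]
```

View pics/s4.png

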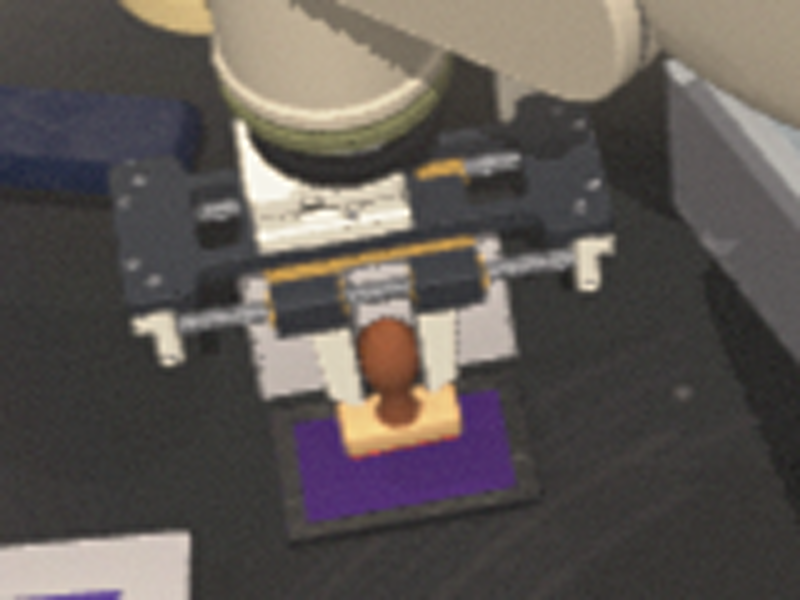

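The stamp is upright over the pad and aligned with it, with the rubber's lower edge at crop (350,458)–(460,436). Check its offset from the pad centre as seen in the same camera.

```bash
python3 -c "
from p import *
f=lambda u,v,z: ray('scene',(150+u/5-.4,170+v/5-.4),z)
a=(f(350,458,.0228)+f(460,436,.0228))/2
k=np.mean([f(*q,.008) for q in[(295,425),(498,393),(517,484),(307,521)]],0)
c,n=np.cos(.236),np.sin(.236);R=np.array([[c,-n],[n,c]])
print(a,k,R@(a-k)[:2],'(expect x -.011,y 0)')"
```

```text
[0.54675905 0.26439612 0.0228    ] [0.55288333 0.26378592 0.008     ] [-0.0060972  -0.00083867] (expect x -.011,y 0)
```

Request:
carry_out(
  moves=[
    {"jaw":0,"dx":0,"dy":0,"dz":0.006,"yaw":0},
    {"jaw":0,"dx":0,"dy":0,"dz":0.004,"yaw":0},
    {"jaw":0,"dx":0,"dy":0,"dz":0,"yaw":0},
  ],
)

```text
t: 14.1
tool_pos: [0.5523, 0.262, 0.0513]
orientation: [3.12, -0.369, -0.001]
force: [0.1, -0.3, 0.1]
opening: 0.0247
gripper_force: 40.0
```

Request:
carry_out(
  moves=[
    {"jaw":0,"dx":-0.002,"dy":0,"dz":0.001,"yaw":0},
    {"jaw":0,"dx":0,"dy":0,"dz":0.002,"yaw":0},
    {"jaw":0,"dx":0,"dy":0,"dz":0.001,"yaw":0},
  ],
)

```text
t: 14.48
tool_pos: [0.5505, 0.2625, 0.0475]
orientation: [3.12, -0.368, -0.0]
force: [0.4, 0.2, -1.3]
opening: 0.0245
gripper_force: 40.0
```

Request:
carry_out(
  moves=[
    {"jaw":0,"dx":0,"dy":0,"dz":0.001,"yaw":0},
    {"jaw":0,"dx":0,"dy":0,"dz":0,"yaw":0},
  ],
)

```text
t: 14.72
tool_pos: [0.5509, 0.2625, 0.0472]
orientation: [-3.12, 0.369, -0.001]
force: [-1.3, -1.0, 3.5]
opening: 0.0243
gripper_force: 40.0
```

Contact. Press on a little, to about 15 N.

Request:
carry_out(
  moves=[
    {"jaw":0,"dx":0,"dy":0,"dz":0.001,"yaw":0},
    {"jaw":0,"dx":0,"dy":0,"dz":0,"yaw":0},
  ],
)

```text
t: 14.98
tool_pos: [0.5513, 0.2625, 0.0471]
orientation: [-3.12, 0.369, -0.002]
force: [-3.2, -3.2, 11.2]
opening: 0.0246
gripper_force: 40.0
```

Request:
carry_out(
  moves=[
    {"jaw":0,"dx":0,"dy":0,"dz":0.001,"yaw":0},
    {"jaw":0,"dx":0,"dy":0,"dz":0,"yaw":0},
    {"jaw":0,"dx":0,"dy":0,"dz":0,"yaw":0},
    {"jaw":0,"dx":0,"dy":0,"dz":0,"yaw":0},
  ],
)

```text
t: 15.48
tool_pos: [0.5518, 0.2625, 0.0471]
orientation: [-3.119, 0.369, -0.004]
force: [-5.1, -4.5, 16.1]
opening: 0.0243
gripper_force: 40.0
```

Request:
carry_out(
  grip_force=5,
  moves=[
    {"jaw":0,"dx":0,"dy":0,"dz":-0.001,"yaw":0},
    {"jaw":0,"dx":0,"dy":0,"dz":-0.001,"yaw":0},
    {"jaw":0.03,"dx":0,"dy":0,"dz":0,"yaw":0},
    {"jaw":0.04,"dx":0,"dy":0,"dz":0,"yaw":0},
    {"jaw":0.05,"dx":0,"dy":0,"dz":0,"yaw":0},
    {"jaw":0.055,"dx":0,"dy":0,"dz":0,"yaw":0},
    {"jaw":0.055,"dx":0,"dy":0,"dz":0,"yaw":0},
  ],
)

```text
t: 16.35
tool_pos: [0.5505, 0.2625, 0.0466]
orientation: [3.12, -0.369, -0.0]
force: [0.4, -0.3, -0.6]
opening: 0.0549
gripper_force: 0.0
```

Request:
carry_out(
  moves=[
    {"jaw":0.055,"dx":0,"dy":0,"dz":-0.01,"yaw":0},
    {"jaw":0.055,"dx":0,"dy":0,"dz":-0.03,"yaw":0},
    {"jaw":0.055,"dx":0,"dy":0,"dz":-0.04,"yaw":0},
    {"jaw":0.055,"dx":0,"dy":0,"dz":-0.05,"yaw":0},
    {"jaw":0.055,"dx":-0.05,"dy":0,"dz":0,"yaw":0},
    {"jaw":0.055,"dx":-0.05,"dy":0,"dz":0,"yaw":0},
    {"jaw":0.055,"dx":0,"dy":0,"dz":0,"yaw":0},
  ],
)

```text
t: 17.23
tool_pos: [0.4507, 0.2866, 0.1772]
orientation: [-3.12, 0.365, 0.001]
force: [-0.2, -0.2, -0.2]
opening: 0.055
gripper_force: 0.0
```

```bash
python3 -c "
from p import *
st()
snap('scene','s5.png')"
```

```text
t 17.23 pos [0.4507 0.2866 0.1772] local [-0.1044  0.0007] toolx ang -0.2328 zax [-0.  0. -1.] F [-0.2 -0.2 -0.2] op 0.055 gf 0.0
```

View pics/s5.png

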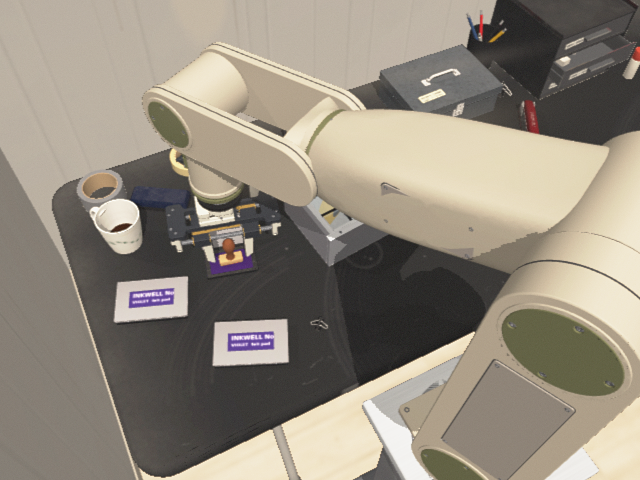

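The stamp stands upright on the open pad at (230,255), with the gripper clear of it. A quick numeric check of its centring before handing in.

```bash
python3 -c "
from p import *
im=cv2.imread('pics/full_s5.png').astype(int)[235:285,195:270]
b,g,r=im[...,0],im[...,1],im[...,2]
pu=(b>r+25)&(b>g+40); tan=(r>170)&(g>130)&(r>b+50)
for m in(pu,tan):
  y,x=np.nonzero(m);print(m.sum(),x.min()+195,x.max()+195,y.min()+235,y.max()+235,x.mean()+195,y.mean()+235)
c,n=np.cos(.236),np.sin(.236)
for l in[(-.011,.025),(-.011,-.025),(.011,.025),(.011,-.025)]:
  print(proj('scene',[.552+c*l[0]+n*l[1],.2615-n*l[0]+c*l[1],.025]).round(1))
"
```

```text
360 210 252 249 273 231.14722222222224 264.85555555555555
192 210 242 237 265 230.11979166666666 258.1354166666667
[220.  262.4]
[243.2 258.1]
[218.6 254.1]
[241.6 250. ]
```

```bash
python3 -c "
from plant import *
print(close_job())"
```

```text
the job is handed in; nothing more can be done
None
```

The job is handed in at about 17 s: the lower door was pushed to its stop behind the shut upper door, and the stamp was pressed on the ink pad at about 16 N and left standing upright in its middle. The tape measure was not touched and the lid was left up; the verdict was not reported back.

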